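Load the battery stick into the field recorder

TASK

Take the battery stick out of its charging cradle and load it into the open battery bay of the recorder: press its flat end against the coil spring, then roll the nub end down past the retaining lip so that the stick lies fully home in the bay, nub against the contact wall, and let go. Leave the microphone, the phone and the water bottle where they are.

Things in the scene. Friction and masses are not known exactly. Their poses are not given: they have to be found in the camera images.
- cell: battery stick: loose white cylinder, 32 mm diameter, 100 mm long overall, about 0.2 kg. Origin at mid-length on its axis, x along it to the nub; y and z turn as it rolls. Flat end (steel band) at x = -50 mm; shell ends at +47 mm (black band), a 10 mm wide nub goes on to +50 mm. Starts level in the charger. Grip it by the middle, across its diameter: free there and in the bay.
- cell_nub (a point): tip of the battery stick's nub, on its axis, 50 mm from the stick's origin
- charger: charging cradle: fixed black slab 130 x 75 x 12 mm with two grey V saddles (42 mm wide, tops at z = 36 mm) at x = -48 to -26 and +26 to +48 mm, free room between. Origin at the centre of its underside. The stick lies in the V's along x, nub towards +x (to the robot), its middle within 8 mm of the charger's, its axis 38 mm above the table; it lifts straight out.
- recorder: portable recorder on its back: fixed black box 210 x 110 x 30 mm (x, y, z), origin at the centre of its underside. Battery bay on top, its axis along x at y = 0, z = 56 mm: spring block at x = -98 to -68 mm (46 wide, top z = 68), coil spring, V saddles at -48 to -22 and +36 to +58 mm (42 wide, tops z = 54), finger room between, contact wall at +62 mm. Knobs 12 mm high at +89 mm.
- contact_wall (a point): point on the bay's axis on the contact wall's face, recorder x = +62 mm, where the nub ends up. The wall (46 mm wide) carries the retaining lip: it reaches 7 mm from the face over the bay, to recorder x = +55 mm, its underside at z = 74 mm, its top at z = 77 mm. There is no lip over the spring end.
- bay_seat (a point): where the stick's origin lies when fully home: recorder x = +12, y = 0, z = 56 mm; axes as the recorder's. The stick's x is then along the recorder's x, nub against the contact wall and under the lip, spring pushed back 4 mm. Here and to 16 mm either side fingers can reach down to the box's top at z = 30 mm.
- plate_face (a point): centre of the face of the spring's round end plate (20 mm diameter), on the bay's axis, at recorder x = -34 mm at rest; it yields towards -x. The spring end points away from the robot, within 25 degrees. At rest it is 89 mm from the lip's edge, so the stick goes in only tilted (about 30 degrees), flat end low and first, coming down along its own axis.
- spring_plate (a joint): how far the spring is pressed back, m: 0 at rest, 0.004 with the stick home, 0.026 at most. Its push is 4 N at 0, 5 N home, 8 N at 0.016. The nub end passes the lip only with the spring pressed 0.011 or more (0.014 to 0.018 is comfortable); let back, the spring pushes the stick under the lip.
- microphone: studio microphone in a shock mount on a round black foot 130 mm in diameter, about 250 mm tall, loose; origin at the centre of the foot's underside
- phone: black phone lying flat, 150 x 72 x 9 mm, loose; origin at the centre of its underside
- water_bottle: standing glass bottle, 68 mm in diameter, 220 mm tall, loose; origin at the centre of its underside
Things that resemble listed ones, but are neither listed nor needed, are in the scene too. Leave any white or yellow look-alike of the recorder alone.

How it is judged:
By the outcome, as a careful person would: the job done as asked, in the order asked, and still so for the second after the job is handed in, with the robot touching nothing.
It also fails if it takes over 45 s, if anything falls off the work surface, if the arm or the gripper's body presses on something with over 40 N, if the wrist force passes 120 N, or if a joint passes its speed limit or range.

ROBOT

A 6-joint arm with a two-finger parallel gripper is mounted at the origin on the work surface. World frame = base frame: x ahead of the robot, y to its left, z up, the work surface at z = 0. Lengths are in mm, angles in rad, forces in N, time in s.
With the tool pointing down it reaches from about 275 to 750 mm from the base axis. Payload 10.2 kg.
Tool frame: the origin (TCP) lies at the very end of the fingers, on their centre line; the grasp point (between the pads) lies 19 mm behind it; x points along the fingers, y is the direction in which the jaws open and shut, and the axes are right-handed (so a half turn about x gives the same grasp; the last joint's range is limited). The gripper opens to 85 mm and grips with 20 to 120 N. Pads are 22 mm wide; open, the fingers measure 114 mm over their backs; the gripper's body (76 mm by 85 mm) begins 54 mm behind the grasp point. The pads swing forward as they close: fully open they stand 13 mm farther back than shut.
Start: joints at [-1.494, 0.313, 1.498, -0, 1.331, -0.223], TCP at [155.035, -501.593, 231.294] pointing down, gripper open.
Joint ranges: [-2.94, 2.94], [-0.97, 2.17], [0.19, 2.56], [-1.23, 4.37], [0.02, 3.11], [-2.88, 2.88]. Speed limits (rad/s): [2.39, 2.39, 3.01, 3.14, 3.14, 3.14].

INTERFACE

Orientations are given as a unit quaternion [w, x, y, z].
In Python, from rig import ctrl, viewer, finish_job gives the robot as it stands.
- The arm moves only by the tool carry_out, never from a script. Its argument "targets" is a list of rows, each an object of numbers: "x", "y", "z": the shift along the world's x, y, z in m; "ax", "ay", "az": the turn, a rotation vector about the world's x, y, z in rad; "hand": the opening, from -1 (shut) to 1 (fully open). A call has 1 to 5 rows; each row is the pose to reach, as a shift and turn from the pose commanded when the call began; what a row does not reach only later rows make up. A row lasts 1/8 s, in which the tool goes at most 62.5 mm and 10.7 degrees, less where a joint would pass 70% of its speed; a pose out of reach is approached as far as the arm can. A call with a gripper value outside its range is refused whole. The fingers move at their own pace and stop on an object; "grip_force" is the grip in N (left out, the last holds). Time passes only in rows, so rows that repeat a pose let the fingers close. It gives the time, the measured TCP pose, the force and the opening at its end, in the units of the state.
- ctrl.sense(): the state, without advancing time (a new reading comes with each control period).
- viewer.capture(name): name is "scene" or "top"; returns the picture (400x640x3 uint8, blue, green, red); there is no depth.
- viewer.camera_info(name): a dict with "fx", "fy", "cx", "cy" (pixels), "k1" (the pictures are not rectified: a ray, as slopes to the right and down, at radius r is drawn at 1 + k1 r^2 times it, then the intrinsics apply), "R" (3x3) and "t" (3): a world point X has camera coordinates R X + t. Camera axes: x right, y down, z forward; pixel columns grow to the right and rows downward; lengths in mm; the calibration is good to about 2 mm. A picture is of the moment at which its call begins. camera_info takes no time and is no camera call.
- finish_job(): hands the job in, once; it reports no verdict.
The state is a dict: "time_s": time; "joints": joint angles; "dq": joint speeds; "tau": joint torques, N m; "eef_pos": TCP position; "ee_rot": TCP orientation; "force": force on the tool from outside, world axes, zero at the start; "wrist_torque": the same for the moment, N m; "grip_width": opening from 0.0 (shut) to 1.0 (fully open).
Only numpy, scipy, OpenCV 4.12 (cv2) and the standard library are available. Lean on these libraries where they do the work, as an engineer would, in place of code of your own. Each camera call takes 0.05 s, during which the arm holds its last target. There are 200 camera calls.

## Working session

There is one attempt and no reset: what is moved stays moved. The work goes in short steps, Python scripts to look and compute and a tool call to move; the robot and the scene stay as the last step left them, time stands still between calls to the robot, and variables do not carry over. Pictures are saved under pics/ and viewed, about 8 in all and at most 12, crops included, and the job is handed in when it is done.

Besides the shell and the picture viewer there is one more tool, called after "Call:" as name(argument=value, ...) on one line, values as JSON. carry_out: Moves the arm, as the interface text tells. Its arguments: {"type":"object","properties":{"targets":{"type":"array"},"grip_force":{"type":"number"}},"required":["targets"]}

```bash
mkdir -p pics; ls
python3 - <<'E'
from rig import ctrl,viewer
import cv2,numpy as np
for n in("scene","top"):
    im=viewer.capture(n);cv2.imwrite(f"pics/{n}0.png",im);c=viewer.camera_info(n)
    print(n,{k:np.round(v,4).tolist() for k,v in c.items()})
s=ctrl.sense();print(s)
E
```

```text
pics
scene {'fx': 400.8853, 'fy': 400.8853, 'cx': 324.5474, 'cy': 207.2572, 'k1': -0.0681, 'R': [[0.4802, 0.8772, -0.0014], [0.7082, -0.3886, -0.5894], [-0.5175, 0.282, -0.8078]], 't': [-159.0348, -385.9642, 1830.2206]}
top {'fx': 381.8467, 'fy': 381.8467, 'cx': 316.1581, 'cy': 197.8298, 'k1': 0.0056, 'R': [[0.0262, -0.9996, 0.0101], [-0.995, -0.0271, -0.0964], [0.0966, -0.0075, -0.9953]], 't': [-123.4453, 520.7332, 1195.6683]}
{'time_s': 0.1, 'joints': array([-1.49438709e+00,  3.13415341e-01,  1.49833832e+00, -2.21323102e-05,
        1.33099387e+00, -2.23406610e-01]), 'dq': array([-0.00048754,  0.00092716, -0.0016478 ,  0.00207751,  0.00107614,
        0.00059465]), 'tau': array([ 2.70851619e-03, -4.12897539e+01, -2.60139531e+01, -2.14798861e-04,
        3.04343237e-03, -1.02658841e-06]), 'eef_pos': array([ 155.01818155, -501.36125885,  230.78998372]), 'ee_rot': array([ 0.1051984 ,  0.69919847,  0.10601393, -0.69915366]), 'force': array([-0.15159924,  1.31924036,  0.21044896]), 'wrist_torque': array([-0.08308502, -0.01725336,  0.01628805]), 'grip_width': 0.9976991584353294}
```

View pics/scene0.png

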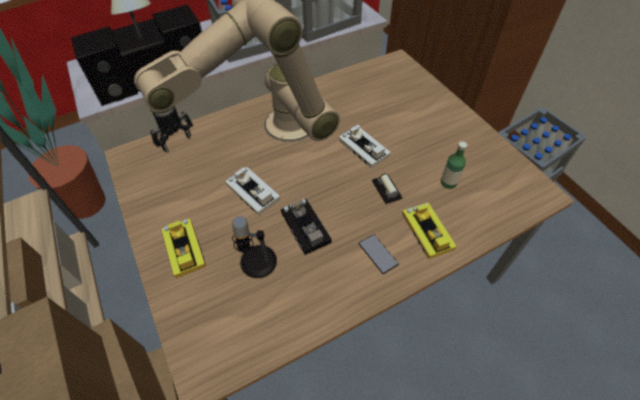

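View pics/top0.png

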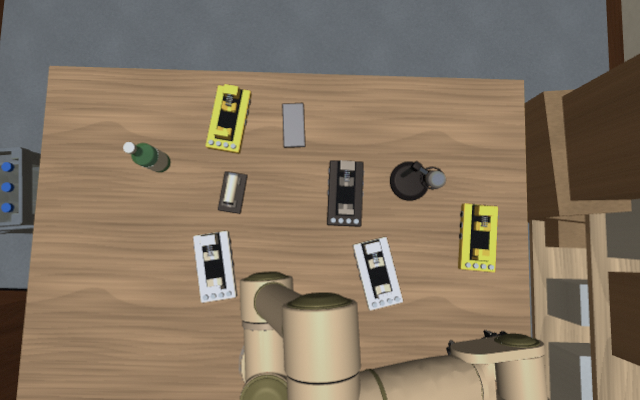

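Top view: black recorder at about (346,193), knobs towards the robot; charger with the stick at (232,192). Microphone at (410,180) stands right of the recorder. Now I'll measure.

```bash
cat > h.py <<'E'
from rig import ctrl,viewer
import cv2,numpy as np
from scipy.spatial.transform import Rotation as Rot
CI={n:viewer.camera_info(n) for n in("scene","top")}
def cast(n,uv,z):
    c=CI[n];K=np.array([[c['fx'],0,c['cx']],[0,c['fy'],c['cy']],[0,0,1.]])
    p=cv2.undistortPoints(np.array(uv,float).reshape(-1,1,2),K,np.array([c['k1'],0,0,0,0.])).reshape(-1,2)
    R=np.array(c['R']);o=-R.T@np.array(c['t']);d=np.c_[p,np.ones(len(p))]@R
    return o+d*((z-o[2])/d[:,2])[:,None]
def proj(n,X):
    c=CI[n];q=np.atleast_2d(X)@np.array(c['R']).T+np.array(c['t']);s=q[:,:2]/q[:,2:]
    s=s*(1+c['k1']*(s**2).sum(1))[:,None];return s*[c['fx'],c['fy']]+[c['cx'],c['cy']]
E
python3 - <<'E'
from h import *
t=cv2.imread("pics/top0.png");s=cv2.imread("pics/scene0.png")
cv2.imwrite("pics/c1.png",cv2.resize(t[150:235,210:370],None,fx=5,fy=5,interpolation=cv2.INTER_CUBIC))
cv2.imwrite("pics/c2.png",cv2.resize(s[165:260,275:408],None,fx=6,fy=6,interpolation=cv2.INTER_CUBIC))
hsv=cv2.cvtColor(t,cv2.COLOR_BGR2HSV)
for nm,(u0,v0,u1,v1),z in(("rec",(320,150,372,235),30),("chg",(212,165,252,220),12)):
    sub=hsv[v0:v1,u0:u1]
    m=((sub[...,1]<80)).astype(np.uint8)  # not wood
    cs,_=cv2.findContours(m,cv2.RETR_EXTERNAL,cv2.CHAIN_APPROX_NONE)
    k=max(cs,key=cv2.contourArea);r=cv2.minAreaRect(k);b=cv2.boxPoints(r)+[u0,v0]
    print(nm,r,"\n",np.round(b,1).tolist(),"\n",np.round(cast("top",b,z)).tolist())
sub=t[165:220,212:252].min(2);m=(sub>150).astype(np.uint8)
cs,_=cv2.findContours(m,cv2.RETR_EXTERNAL,cv2.CHAIN_APPROX_NONE)
k=max(cs,key=cv2.contourArea);r=cv2.minAreaRect(k);b=cv2.boxPoints(r)+[212,165]
print("cell",cv2.contourArea(k),r,np.round(b,1).tolist(),np.round(cast("top",b,45)).tolist())
E
```

```text
rec ((24.78969383239746, 42.626800537109375), (36.68939208984375, 65.56865692138672), 2.6025619506835938) 
 [[325.0, 224.5], [328.0, 159.0], [364.6, 160.7], [361.6, 226.2]] 
 [[439.0, -140.0, 30.0], [650.0, -144.0, 30.0], [648.0, -262.0, 30.0], [437.0, -256.0, 30.0]]
chg ((19.911998748779297, 26.983997344970703), (22.71845054626465, 40.070335388183594), 10.304845809936523) 
 [[217.2, 209.7], [224.3, 170.2], [246.7, 174.3], [239.5, 213.7]] 
 [[478.0, 208.0, 12.0], [607.0, 191.0, 12.0], [596.0, 118.0, 12.0], [467.0, 135.0, 12.0]]
cell 174.0 ((17.923076629638672, 22.88461685180664), (7.648529052734375, 27.260143280029297), 11.309932708740234) [[223.5, 200.5], [228.8, 173.8], [236.3, 175.3], [231.0, 202.0]] [[506.0, 181.0, 45.0], [591.0, 168.0, 45.0], [587.0, 145.0, 45.0], [502.0, 157.0, 45.0]]
```

View pics/c1.png

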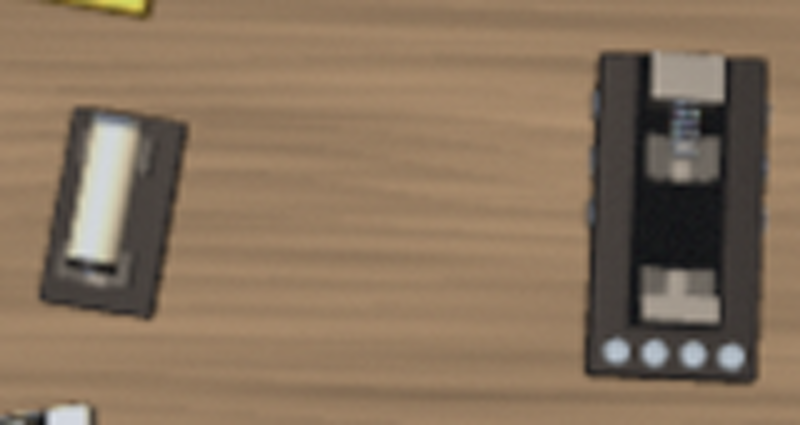

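View pics/c2.png

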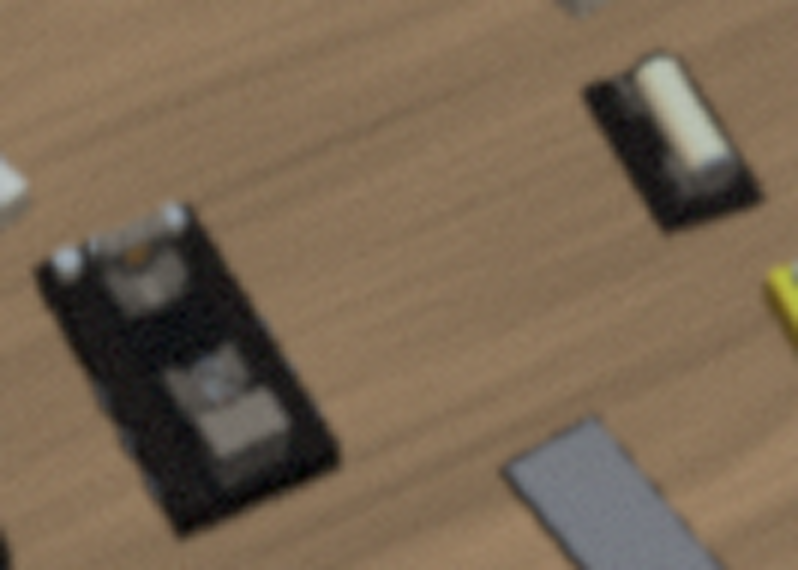

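Both crops agree: the recorder's spring end is far (up in top) with the knobs near. The stick's black nub end is at about (95,268) in the zoomed crop c1, steel end at (118,118). Next, precise poses from both views.

```bash
cat >> h.py <<'E'
def unz(p,s,o): return (np.array(p,float)+.5)/s-.5+np.array(o)
E
python3 - <<'E'
from h import *
for n in CI: print(n,-np.array(CI[n]['R']).T@CI[n]['t'])
T=lambda p,z:cast("top",unz(p,5,[210,150]),z)
S=lambda p,z:cast("scene",unz(p,6,[275,165]),z)
b=T([(602,53),(767,60),(757,381),(588,374)],30);print("box top",b.round().tolist(),b.mean(0).round(1))
d=(b[2]+b[3]-b[0]-b[1]);print("yaw",np.degrees(np.arctan2(d[1],d[0])),np.linalg.norm(d)/2,np.linalg.norm(b[0]-b[1]))
print("block top",(k:=T([(652,52),(725,57),(723,103),(650,99)],68)).round().tolist(),k.mean(0).round(1))
print("knobs",(k:=T([(617,352),(655,353),(693,354),(731,357)],42)).round().tolist(),k.mean(0).round(1))
print("S block",(k:=S([(205,430),(270,390),(290,420),(222,460)],68)).round().tolist(),k.mean(0).round(1))
print("S knobs",(k:=S([(67,262),(175,216)],38)).round().tolist(),k.mean(0).round(1))
print("S base far corners",S([(182,535),(340,465)],0).round().tolist())
print("S top near",S([(38,268),(190,205)],30).round().tolist())
c=T([(77,106),(187,123),(152,318),(41,300)],12);print("chg",c.round().tolist(),c.mean(0).round(1))
d=(c[2]+c[3]-c[0]-c[1]);print("yaw",np.degrees(np.arctan2(d[1],d[0])),np.linalg.norm(d)/2,np.linalg.norm(c[0]-c[1]))
c=S([(585,90),(640,70)],12);print("S chg near",c.round().tolist())
c=S([(670,232),(763,198)],6);print("S chg far",c.round().tolist())
# cell profile along charger axis in top image
t=cv2.imread("pics/top0.png").astype(np.float32)
yaw=np.arctan2(d[1],d[0]);ax=np.array([np.cos(yaw),np.sin(yaw),0]);lat=np.array([-ax[1],ax[0],0])
C0=np.r_[T([(77,106),(187,123),(152,318),(41,300)],12).mean(0)[:2],0]
def samp(X):
    q=proj("top",X).astype(np.float32);return cv2.remap(t,q[:,0].reshape(-1,1),q[:,1].reshape(-1,1),cv2.INTER_LINEAR)[:,0].mean(1)
w=np.arange(-30,31,3)
print("lat",[(int(a),int(v)) for a,v in zip(w,np.mean([samp(C0+np.array([0,0,40])+lat*w[:,None]+ax*o) for o in(-15,0,15)],0))])
a=np.arange(-66,70,3)
print("ax",[(int(i),int(v)) for i,v in zip(a,np.mean([samp(C0+np.array([0,0,52])+ax*a[:,None]+lat*o) for o in(-4,0,4)],0))])
print(C0,ax)
E
```

```text
scene [1296.93819425 -526.65414324 1250.82152415]
top [ 405.83055685 -100.33418518 1241.47463504]
box top [[646.0, -151.0, 30.0], [645.0, -257.0, 30.0], [438.0, -254.0, 30.0], [440.0, -147.0, 30.0]] [ 542.3 -202.1   30. ]
yaw 178.95173256904727 206.4809257301835 106.4029305451053
block top [[640.0, -180.0, 68.0], [638.0, -226.0, 68.0], [609.0, -225.0, 68.0], [611.0, -180.0, 68.0]] [ 624.6 -202.9   68. ]
knobs [[454.0, -164.0, 42.0], [454.0, -188.0, 42.0], [454.0, -212.0, 42.0], [453.0, -236.0, 42.0]] [ 453.5 -199.9   42. ]
S block [[622.0, -222.0, 68.0], [616.0, -176.0, 68.0], [640.0, -175.0, 68.0], [645.0, -222.0, 68.0]] [ 630.6 -198.7   68. ]
S knobs [[454.0, -233.0, 38.0], [455.0, -157.0, 38.0]] [ 454.3 -195.    38. ]
S base far corners [[642.0, -250.0, 0.0], [645.0, -144.0, 0.0]]
S top near [[444.0, -249.0, 30.0], [446.0, -143.0, 30.0]]
chg [[605.0, 189.0, 12.0], [596.0, 117.0, 12.0], [469.0, 134.0, 12.0], [479.0, 206.0, 12.0]] [537.2 161.3  12. ]
yaw 172.42040467837015 128.12394526711958 72.34421683500294
S chg near [[474.0, 140.0, 12.0], [477.0, 183.0, 12.0]]
S chg far [[598.0,
[... 157 characters left out ...]
208), (3, 200), (6, 185), (9, 158), (12, 118), (15, 80), (18, 67), (21, 67), (24, 68), (27, 68), (30, 68)]
ax [(-66, 129), (-63, 123), (-60, 91), (-57, 94), (-54, 121), (-51, 163), (-48, 199), (-45, 210), (-42, 211), (-39, 210), (-36, 210), (-33, 210), (-30, 211), (-27, 211), (-24, 210), (-21, 210), (-18, 210), (-15, 211), (-12, 211), (-9, 211), (-6, 210), (-3, 210), (0, 210), (3, 210), (6, 210), (9, 210), (12, 210), (15, 210), (18, 210), (21, 210), (24, 210), (27, 209), (30, 209), (33, 189), (36, 122), (39, 66), (42, 82), (45, 115), (48, 112), (51, 85), (54, 67), (57, 65), (60, 65), (63, 61), (66, 75), (69, 115)]
[537.23024383 161.29438367   0.        ] [-0.99126258  0.13190338  0.        ]
```

```bash
cat >> h.py <<'E'
def down(yaw_deg,tilt_deg=0,flip=1):
    # nub direction yaw; tilt raises the nub; returns tool rotation with jaws across the stick
    a=np.radians(yaw_deg);n=np.array([np.cos(a),np.sin(a),0]);l=np.array([-n[1],n[0],0])
    M=Rot.from_matrix(np.c_[[0,0,-1],flip*l,np.cross([0,0,-1],flip*l)])
    return Rot.from_rotvec(-l*np.radians(tilt_deg))*M
def cur():
    s=ctrl.sense();q=s['ee_rot'];return s,Rot.from_quat([*q[1:],q[0]])
E
python3 - <<'E'
from h import *
s,R=cur();print(R.as_matrix().round(3))
for f in(1,-1):print(f,(down(172.4,0,f)*R.inv()).as_rotvec().round(3))
print(down(179,30).as_matrix().round(3))
E
```

```text
[[-0.     0.295 -0.955]
 [ 0.001 -0.955 -0.295]
 [-1.    -0.001 -0.   ]]
1 [-0.001  0.    -0.432]
-1 [-0.000e+00 -2.000e-03  2.709e+00]
[[-0.5   -0.017 -0.866]
 [ 0.009 -1.     0.015]
 [-0.866  0.     0.5  ]]
```

Call:
carry_out(targets=[{"x":0.026,"y":0.044,"z":0,"az":-0.029,"hand":1},{"x":0.052,"y":0.089,"z":0,"az":-0.058,"hand":1},{"x":0.078,"y":0.133,"z":0,"az":-0.086,"hand":1},{"x":0.103,"y":0.178,"z":0,"az":-0.115,"hand":1},{"x":0.129,"y":0.222,"z":0,"az":-0.144,"hand":1}])

```text
invalid input at $.targets[0]: expected keys x, y, z, ax, ay, az, hand
```

Call:
carry_out(targets=[{"x":0.026,"y":0.044,"z":0,"az":-0.029,"hand":1},{"x":0.052,"y":0.089,"z":0,"az":-0.058,"hand":1},{"x":0.078,"y":0.133,"z":0,"az":-0.086,"hand":1},{"x":0.103,"y":0.178,"z":0,"az":-0.115,"hand":1},{"x":0.129,"y":0.222,"z":0,"az":-0.144,"hand":1}])

```text
invalid input at $.targets[0]: expected keys x, y, z, ax, ay, az, hand
```

Call:
carry_out(targets=[{"x":0.026,"y":0.044,"z":0,"az":-0.029,"hand":1},{"x":0.052,"y":0.089,"z":0,"az":-0.058,"hand":1},{"x":0.078,"y":0.133,"z":-0.02,"az":-0.086,"hand":0.7},{"x":0.104,"y":0.178,"z":-0.051,"az":-0.115,"hand":0.5},{"x":0.13,"y":0.222,"z":-0.081,"az":-0.144,"hand":0.3}])

```text
invalid input at $.targets[0]: expected keys x, y, z, ax, ay, az, hand
```

Call:
carry_out(targets=[{"x":0.026,"y":0.044,"z":0,"ax":0,"ay":0,"az":-0.029,"hand":1},{"x":0.052,"y":0.089,"z":0,"ax":0,"ay":0,"az":-0.058,"hand":1},{"x":0.078,"y":0.133,"z":0,"ax":0,"ay":0,"az":-0.086,"hand":1},{"x":0.103,"y":0.178,"z":0,"ax":0,"ay":0,"az":-0.115,"hand":1},{"x":0.129,"y":0.222,"z":0,"ax":0,"ay":0,"az":-0.144,"hand":1}])

```text
time_s: 0.72
eef_pos: [284.5, -278.0, 231.2]
ee_rot: [0.054, 0.705, 0.055, -0.705]
force: [0.1, -0.1, 0.4]
grip_width: 0.998
```

Call:
carry_out(targets=[{"x":0.026,"y":0.044,"z":0,"ax":0,"ay":0,"az":-0.029,"hand":1},{"x":0.052,"y":0.089,"z":0,"ax":0,"ay":0,"az":-0.058,"hand":1},{"x":0.078,"y":0.133,"z":0,"ax":0,"ay":0,"az":-0.086,"hand":1},{"x":0.103,"y":0.178,"z":0,"ax":0,"ay":0,"az":-0.115,"hand":1},{"x":0.129,"y":0.222,"z":0,"ax":0,"ay":0,"az":-0.144,"hand":1}])

```text
time_s: 1.35
eef_pos: [413.5, -55.9, 231.2]
ee_rot: [-0.004, -0.707, -0.004, 0.707]
force: [0.0, -0.5, 0.8]
grip_width: 0.997
```

Call:
carry_out(targets=[{"x":0.026,"y":0.044,"z":0,"ax":0,"ay":0,"az":-0.029,"hand":1},{"x":0.052,"y":0.089,"z":0,"ax":0,"ay":0,"az":-0.058,"hand":1},{"x":0.078,"y":0.133,"z":-0.02,"ax":0,"ay":0,"az":-0.086,"hand":0.7},{"x":0.104,"y":0.178,"z":-0.051,"ax":0,"ay":0,"az":-0.115,"hand":0.5},{"x":0.13,"y":0.222,"z":-0.081,"ax":0,"ay":0,"az":-0.144,"hand":0.5}])

```text
time_s: 1.98
eef_pos: [543.5, 166.1, 149.1]
ee_rot: [0.047, -0.705, 0.047, 0.706]
force: [0.3, -0.3, 0.4]
grip_width: 0.751
```

Call:
carry_out(targets=[{"x":0,"y":-0.002,"z":-0.04,"ax":0,"ay":0,"az":0,"hand":0.5},{"x":0,"y":-0.002,"z":-0.08,"ax":0,"ay":0,"az":0,"hand":0.5},{"x":0,"y":-0.002,"z":-0.11,"ax":0,"ay":0,"az":0,"hand":0.5},{"x":0,"y":-0.002,"z":-0.125,"ax":0,"ay":0,"az":0,"hand":0.5},{"x":0,"y":-0.002,"z":-0.132,"ax":0,"ay":0,"az":0,"hand":0.5}])

```text
time_s: 2.6
eef_pos: [543.1, 162.4, 18.0]
ee_rot: [0.047, -0.705, 0.047, 0.706]
force: [0.1, -0.2, 0.4]
grip_width: 0.75
```

Run:
```python
from h import *
s=viewer.capture("scene");t=viewer.capture("top")
a=cv2.resize(s[120:220,330:450],None,fx=5,fy=5,interpolation=cv2.INTER_CUBIC)
b=cv2.resize(t[140:240,205:261],None,fx=5,fy=5,interpolation=cv2.INTER_CUBIC)
cv2.imwrite("pics/g1.png",np.hstack([a[:, -520:],b]))
print(ctrl.sense()['eef_pos'])
```

```text
[543.16597483 162.41801075  18.43217483]
```

View pics/g1.png

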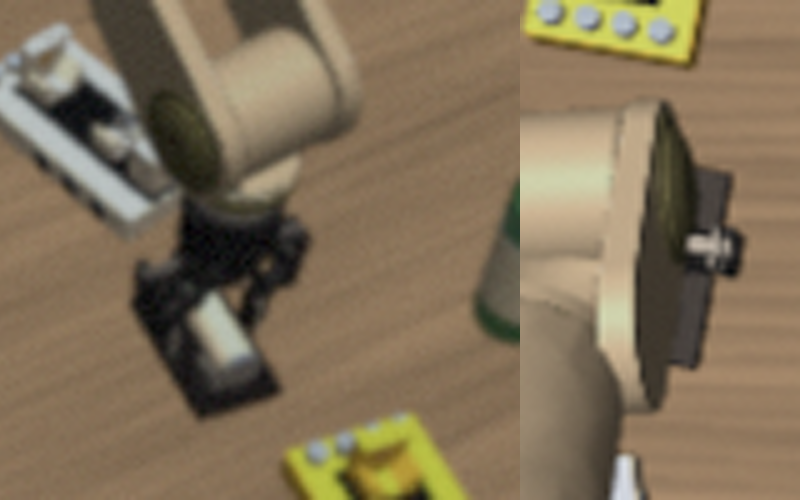

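Fingers straddle the stick (scene crop around (215,330)). Close gently and watch the side force.

Call:
carry_out(targets=[{"x":0,"y":0,"z":0,"ax":0,"ay":0,"az":0,"hand":0.1},{"x":0,"y":0,"z":0,"ax":0,"ay":0,"az":0,"hand":-0.1},{"x":0,"y":0,"z":0,"ax":0,"ay":0,"az":0,"hand":-0.3},{"x":0,"y":0,"z":0,"ax":0,"ay":0,"az":0,"hand":-0.5}], grip_force=20)

```text
time_s: 3.2
eef_pos: [543.7, 164.1, 19.5]
ee_rot: [-0.048, 0.706, -0.046, -0.705]
force: [0.3, 10.5, 4.1]
grip_width: 0.365
```

Call:
carry_out(targets=[{"x":0,"y":0.002,"z":0,"ax":0,"ay":0,"az":0,"hand":-0.5},{"x":0,"y":0.002,"z":0,"ax":0,"ay":0,"az":0,"hand":-1}])

```text
time_s: 3.45
eef_pos: [543.7, 164.3, 19.4]
ee_rot: [-0.047, 0.706, -0.047, -0.705]
force: [-1.1, -1.1, 6.0]
grip_width: 0.369
```

Call:
carry_out(targets=[{"x":0,"y":0,"z":0,"ax":0,"ay":0,"az":0,"hand":-1},{"x":0,"y":0,"z":0.02,"ax":0,"ay":0,"az":0,"hand":-1},{"x":0,"y":0,"z":0.06,"ax":0,"ay":0,"az":0,"hand":-1},{"x":0,"y":0,"z":0.12,"ax":0,"ay":0,"az":0,"hand":-1},{"x":0,"y":0,"z":0.16,"ax":0,"ay":0,"az":0,"hand":-1}], grip_force=60)

```text
time_s: 4.08
eef_pos: [543.2, 164.3, 180.8]
ee_rot: [-0.047, 0.706, -0.047, -0.705]
force: [0.4, 0.6, -2.0]
grip_width: 0.356
```

Run:
```python
from h import *
s=viewer.capture("scene");t=viewer.capture("top")
cv2.imwrite("pics/s2.png",s)
st=ctrl.sense();p=st['eef_pos'];print(p,proj("scene",p+[0,0,20]),proj("top",p+[0,0,20]))
u,v=proj("scene",p+[0,0,20])[0].astype(int);u0,v0=u-45,v-45
a=cv2.resize(s[v0:v0+90,u0:u0+90],None,fx=6,fy=6,interpolation=cv2.INTER_CUBIC);print(u0,v0)
for z in (15,25):
  for o in(-50,47): 
    n=np.array([np.cos(np.radians(172.4)),np.sin(np.radians(172.4)),0]);print(z,o,(proj("scene",p+[0,0,z]+n*o)[0]-[u0,v0])*6)
cv2.imwrite("pics/g2.png",a)
```

```text
[544.61640159 164.5283626  182.73936922] [[393.3893865 155.9609883]] [[216.90444737 181.33329763]]
348 110
15 -50 [309.91086859 339.81806364]
15 47 [236.11596921 228.79450274]
25 -50 [312.44503658 328.33653019]
25 47 [238.14350214 217.13807269]
```

View pics/g2.png

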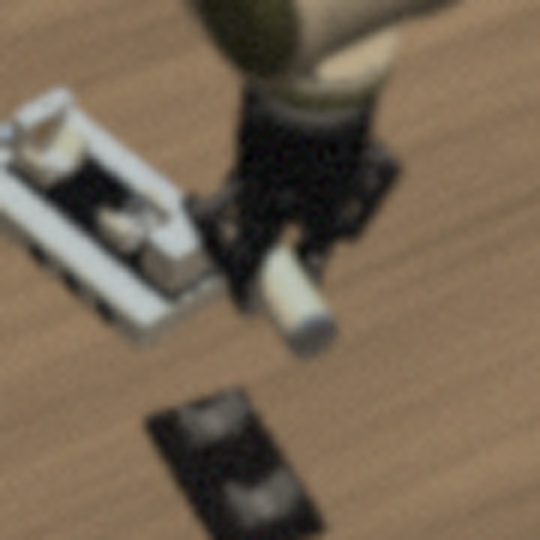

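The stick is held level; the steel face at (315,335) in g2 is close to its predicted place (311,334), so it is gripped within about 2 mm of the middle. Work out the tilt and the targets.

```bash
cat >> h.py <<'E'
O=np.array([543.5,-199.,0]);YAW=179.;L=51.;H=19.
def tcp(uf,zf,th):
    a=np.radians(th);n=np.array([np.cos(np.radians(YAW)),np.sin(np.radians(YAW)),0])
    return O+n*(uf+L*np.cos(a)+H*np.sin(a))+np.array([0,0,zf+L*np.sin(a)-H*np.cos(a)])
E
python3 - <<'E'
from h import *
R0=down(172.4)
print((down(179,30)*R0.inv()).as_rotvec().round(4))
for a in((15,82,30),(-28,57,30),(-36,57,30)):print(a,tcp(*a).round(1))
for th in(30,25,20,15,10,5,0):print(th,tcp(-50,56.5,th).round(1), (tcp(-50,56.5,th)-tcp(-50,56.5,30)).round(1))
E
```

```text
[0.0393 0.5224 0.1125]
(15, 82, 30) [ 474.8 -197.8   91. ]
(-28, 57, 30) [ 517.8 -198.6   66. ]
(-36, 57, 30) [ 525.8 -198.7   66. ]
30 [ 539.8 -198.9   65.5] [0. 0. 0.]
25 [ 539.2 -198.9   60.8] [-0.6  0.  -4.7]
20 [ 539.1 -198.9   56.1] [-0.8  0.  -9.5]
15 [ 539.3 -198.9   51.3] [ -0.5   0.  -14.2]
10 [ 540.  -198.9   46.6] [  0.1  -0.  -18.9]
5 [ 541. -199.   42.] [  1.2  -0.  -23.5]
0 [ 542.5 -199.    37.5] [  2.7  -0.  -28. ]
```

Call:
carry_out(targets=[{"x":-0.007,"y":-0.036,"z":0,"ax":0.004,"ay":0.052,"az":0.011,"hand":-1},{"x":-0.014,"y":-0.072,"z":0,"ax":0.008,"ay":0.104,"az":0.0225,"hand":-1},{"x":-0.021,"y":-0.109,"z":0,"ax":0.012,"ay":0.157,"az":0.034,"hand":-1},{"x":-0.028,"y":-0.145,"z":0,"ax":0.016,"ay":0.209,"az":0.045,"hand":-1},{"x":-0.034,"y":-0.181,"z":0,"ax":0.0197,"ay":0.2612,"az":0.0563,"hand":-1}])

```text
time_s: 4.8
eef_pos: [508.2, -17.7, 177.1]
ee_rot: [0.027, -0.607, 0.025, 0.794]
force: [0.4, 0.2, -2.3]
grip_width: 0.353
```

Call:
carry_out(targets=[{"x":-0.007,"y":-0.036,"z":0,"ax":0.004,"ay":0.052,"az":0.011,"hand":-1},{"x":-0.014,"y":-0.072,"z":0,"ax":0.008,"ay":0.104,"az":0.0225,"hand":-1},{"x":-0.021,"y":-0.109,"z":0,"ax":0.012,"ay":0.157,"az":0.034,"hand":-1},{"x":-0.028,"y":-0.145,"z":-0.01,"ax":0.016,"ay":0.209,"az":0.045,"hand":-1},{"x":-0.034,"y":-0.181,"z":-0.02,"ax":0.0197,"ay":0.2612,"az":0.0563,"hand":-1}])

```text
time_s: 5.42
eef_pos: [474.3, -198.6, 156.8]
ee_rot: [0.008, -0.499, 0.004, 0.867]
force: [0.5, 0.6, -2.0]
grip_width: 0.358
```

Call:
carry_out(targets=[{"x":0,"y":-0.0002,"z":-0.025,"ax":0,"ay":0,"az":0,"hand":-1},{"x":0,"y":-0.0002,"z":-0.05,"ax":0,"ay":0,"az":0,"hand":-1},{"x":0,"y":-0.0002,"z":-0.063,"ax":0,"ay":0,"az":0,"hand":-1},{"x":0,"y":-0.0002,"z":-0.063,"ax":0,"ay":0,"az":0,"hand":-1}])

```text
time_s: 5.92
eef_pos: [474.6, -197.5, 94.4]
ee_rot: [0.008, -0.499, 0.004, 0.866]
force: [0.7, 0.5, -1.4]
grip_width: 0.356
```

Run:
```python
from h import *
s=viewer.capture("scene");t=viewer.capture("top")
a=cv2.resize(s[165:265,260:340],None,fx=6,fy=6,interpolation=cv2.INTER_CUBIC)
b=cv2.resize(t[150:250,315:368],None,fx=6,fy=6,interpolation=cv2.INTER_CUBIC)
cv2.imwrite("pics/g3.png",np.hstack([a,b]));st,R=cur();print(st['eef_pos'],st['force'],R.as_matrix()[:,0])
p=st['eef_pos'];x=R.as_matrix()[:,0];ax=-R.as_matrix()[:,2]
print(ax); ax=ax*np.sign(-ax[0])
f=p-19*x-51*ax;print("flat",f,(proj("scene",f)[0]-[260,165])*6)
n=np.array([np.cos(np.radians(YAW)),np.sin(np.radians(YAW)),0])
for q in((-34,0,56),(62,0,56),(-68,-23,68),(-68,23,68),(-98,-23,68),(-98,23,68),(89,0,42)):
  X=O+n*q[0]+np.array([-n[1],n[0],0])*q[1]+[0,0,q[2]];print(q,((proj("scene",X)[0]-[260,165])*6).round(),((proj("top",X)[0]-[315,150])*6+[480,0]).round())
```

```text
[ 475.31947292 -197.88566188   95.86525709] [ 0.02031376 -0.2473468  -2.9076475 ] [-0.4992279   0.00825762 -0.86643137]
[ 0.86630739 -0.01465744 -0.49929616]
flat [ 528.98648014 -198.79008623   86.86334883] [253.55802476 278.32019544]
(-34, 0, 56) [292. 367.] [663. 184.]
(62, 0, 56) [222. 252.] [656. 367.]
(-68, -23, 68) [352. 384.] [623. 114.]
(-68, 23, 68) [281. 415.] [711. 118.]
(-98, -23, 68) [376. 422.] [625.  57.]
(-98, 23, 68) [304. 454.] [713.  61.]
(89, 0, 42) [205. 234.] [652. 420.]
```

View pics/g3.png

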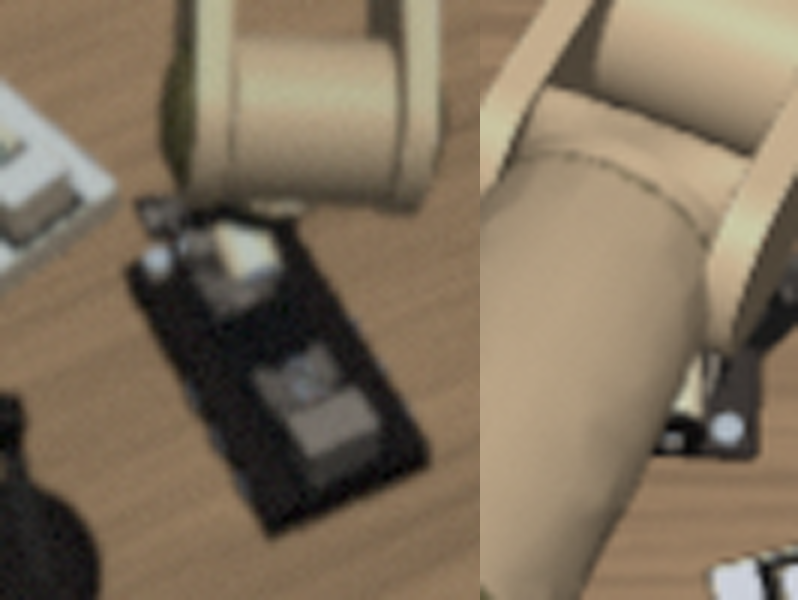

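Stick tilted, flat end low, just above the bay; block corners match prediction (352,384)/(281,415) within a few zoomed pixels. Advance down along the axis.

Call:
carry_out(targets=[{"x":0.012,"y":-0.0002,"z":-0.009,"ax":0,"ay":0,"az":0,"hand":-1},{"x":0.024,"y":-0.0004,"z":-0.018,"ax":0,"ay":0,"az":0,"hand":-1},{"x":0.034,"y":-0.0006,"z":-0.024,"ax":0,"ay":0,"az":0,"hand":-1},{"x":0.038,"y":-0.0007,"z":-0.027,"ax":0,"ay":0,"az":0,"hand":-1},{"x":0.038,"y":-0.0007,"z":-0.027,"ax":0,"ay":0,"az":0,"hand":-1}])

```text
time_s: 6.65
eef_pos: [513.2, -198.4, 68.1]
ee_rot: [0.007, -0.5, 0.004, 0.866]
force: [-0.2, 0.1, -2.2]
grip_width: 0.354
```

Call:
carry_out(targets=[{"x":0.002,"y":0,"z":-0.001,"ax":0,"ay":0,"az":0,"hand":-1},{"x":0.004,"y":0,"z":-0.0015,"ax":0,"ay":0,"az":0,"hand":-1},{"x":0.004,"y":0,"z":-0.0015,"ax":0,"ay":0,"az":0,"hand":-1}])

```text
time_s: 7.02
eef_pos: [517.1, -198.5, 66.9]
ee_rot: [0.007, -0.5, 0.004, 0.866]
force: [-1.1, 1.0, -2.8]
grip_width: 0.356
```

Call:
carry_out(targets=[{"x":0.002,"y":0,"z":0,"ax":0,"ay":0,"az":0,"hand":-1},{"x":0.003,"y":0,"z":0,"ax":0,"ay":0,"az":0,"hand":-1},{"x":0.003,"y":0,"z":0,"ax":0,"ay":0,"az":0,"hand":-1}])

```text
time_s: 7.4
eef_pos: [520.0, -198.5, 66.8]
ee_rot: [0.007, -0.5, 0.004, 0.866]
force: [-0.4, 0.0, -1.4]
grip_width: 0.354
```

Call:
carry_out(targets=[{"x":0.002,"y":0,"z":0,"ax":0,"ay":0,"az":0,"hand":-1},{"x":0.003,"y":0,"z":0,"ax":0,"ay":0,"az":0,"hand":-1},{"x":0.003,"y":0,"z":0,"ax":0,"ay":0,"az":0,"hand":-1}])

```text
time_s: 7.78
eef_pos: [522.8, -198.5, 66.8]
ee_rot: [0.008, -0.5, 0.004, 0.866]
force: [-5.1, 0.4, -1.1]
grip_width: 0.356
```

Spring contact felt at about x = 521 (4–5 N). Press ~17 mm.

Call:
carry_out(targets=[{"x":0.004,"y":0,"z":0,"ax":0,"ay":0,"az":0,"hand":-1},{"x":0.008,"y":-0.0001,"z":0,"ax":0,"ay":0,"az":0,"hand":-1},{"x":0.012,"y":-0.0002,"z":0,"ax":0,"ay":0,"az":0,"hand":-1},{"x":0.0155,"y":-0.0003,"z":0,"ax":0,"ay":0,"az":0,"hand":-1},{"x":0.0155,"y":-0.0003,"z":0,"ax":0,"ay":0,"az":0,"hand":-1}], grip_force=80)

```text
time_s: 8.4
eef_pos: [537.9, -198.8, 66.8]
ee_rot: [0.008, -0.499, 0.004, 0.867]
force: [-8.9, -0.2, -0.3]
grip_width: 0.352
```

Call:
carry_out(targets=[{"x":0.0007,"y":0,"z":-0.005,"ax":-0.0015,"ay":-0.0873,"az":0,"hand":-1},{"x":0.0015,"y":0,"z":-0.01,"ax":-0.003,"ay":-0.1745,"az":0,"hand":-1},{"x":0.0027,"y":0,"z":-0.015,"ax":-0.0046,"ay":-0.2618,"az":0,"hand":-1},{"x":0.0027,"y":0,"z":-0.015,"ax":-0.0046,"ay":-0.2618,"az":0,"hand":-1}])

```text
time_s: 8.9
eef_pos: [539.6, -198.8, 51.9]
ee_rot: [0.007, -0.608, 0.005, 0.794]
force: [-9.3, -0.6, -1.0]
grip_width: 0.352
```

Call:
carry_out(targets=[{"x":0.0014,"y":0,"z":-0.0047,"ax":-0.0015,"ay":-0.0873,"az":0,"hand":-1},{"x":0.0036,"y":0,"z":-0.0093,"ax":-0.003,"ay":-0.1745,"az":0,"hand":-1},{"x":0.0036,"y":0,"z":-0.0093,"ax":-0.003,"ay":-0.1745,"az":0,"hand":-1}])

```text
time_s: 9.28
eef_pos: [543.1, -199.0, 42.4]
ee_rot: [0.007, -0.675, 0.006, 0.738]
force: [-9.7, -2.0, -0.5]
grip_width: 0.348
```

Call:
carry_out(targets=[{"x":0.0012,"y":0,"z":-0.0022,"ax":-0.0008,"ay":-0.0436,"az":0,"hand":-1},{"x":0.0025,"y":0,"z":-0.0046,"ax":-0.0015,"ay":-0.0873,"az":0,"hand":-1},{"x":0.0025,"y":0,"z":-0.0046,"ax":-0.0015,"ay":-0.0873,"az":0,"hand":-1}])

```text
time_s: 9.65
eef_pos: [545.9, -199.5, 38.1]
ee_rot: [0.006, -0.706, 0.006, 0.708]
force: [-11.9, -4.2, 3.1]
grip_width: 0.35
```

Call:
carry_out(targets=[{"x":-0.003,"y":-0.0005,"z":0,"ax":0,"ay":0,"az":0,"hand":-1},{"x":-0.006,"y":-0.0005,"z":0,"ax":0,"ay":0,"az":0,"hand":-1},{"x":-0.009,"y":-0.0005,"z":-0.0005,"ax":0,"ay":0,"az":0,"hand":-1},{"x":-0.011,"y":-0.0005,"z":-0.001,"ax":0,"ay":0,"az":0,"hand":-1},{"x":-0.011,"y":-0.0005,"z":-0.001,"ax":0,"ay":0,"az":0,"hand":-1}])

```text
time_s: 10.28
eef_pos: [536.8, -199.8, 37.7]
ee_rot: [-0.006, 0.708, -0.006, -0.706]
force: [-4.1, -1.1, 5.9]
grip_width: 0.345
```

Call:
carry_out(targets=[{"x":-0.0015,"y":0,"z":0,"ax":0,"ay":0,"az":0,"hand":-1},{"x":-0.0025,"y":0,"z":0,"ax":0,"ay":0,"az":0,"hand":-1},{"x":-0.0025,"y":0,"z":0,"ax":0,"ay":0,"az":0,"hand":-1}])

```text
time_s: 10.65
eef_pos: [534.6, -199.8, 37.8]
ee_rot: [-0.005, 0.708, -0.006, -0.706]
force: [-3.2, -2.3, 6.0]
grip_width: 0.349
```

Call:
carry_out(targets=[{"x":-0.001,"y":0,"z":0,"ax":0,"ay":0,"az":0,"hand":-0.2},{"x":-0.001,"y":0,"z":0,"ax":0,"ay":0,"az":0,"hand":-0.1},{"x":-0.001,"y":0,"z":0,"ax":0,"ay":0,"az":0,"hand":0.2},{"x":-0.001,"y":0,"z":0,"ax":0,"ay":0,"az":0,"hand":0.4},{"x":-0.001,"y":0,"z":0,"ax":0,"ay":0,"az":0,"hand":0.4}], grip_force=20)

```text
time_s: 11.28
eef_pos: [532.9, -199.3, 36.9]
ee_rot: [-0.006, 0.707, -0.006, -0.707]
force: [-0.6, -1.4, 0.3]
grip_width: 0.705
```

Call:
carry_out(targets=[{"x":0,"y":0,"z":0.02,"ax":0,"ay":0,"az":0,"hand":0.4},{"x":0,"y":0,"z":0.06,"ax":0,"ay":0,"az":0,"hand":0.4},{"x":0,"y":0,"z":0.12,"ax":0,"ay":0,"az":0,"hand":0.4},{"x":-0.04,"y":0.03,"z":0.17,"ax":0,"ay":0,"az":0,"hand":0.4},{"x":-0.08,"y":0.06,"z":0.2,"ax":0,"ay":0,"az":0,"hand":0.4}])

```text
time_s: 11.9
eef_pos: [454.7, -140.8, 236.5]
ee_rot: [-0.006, 0.708, -0.006, -0.706]
force: [-0.1, 0.5, 1.6]
grip_width: 0.704
```

Call:
carry_out(targets=[{"x":-0.03,"y":0.05,"z":0,"ax":0,"ay":0,"az":0,"hand":0.4},{"x":-0.06,"y":0.1,"z":0,"ax":0,"ay":0,"az":0,"hand":0.4},{"x":-0.09,"y":0.15,"z":0,"ax":0,"ay":0,"az":0,"hand":0.4},{"x":-0.09,"y":0.2,"z":0,"ax":0,"ay":0,"az":0,"hand":0.4},{"x":-0.09,"y":0.25,"z":0,"ax":0,"ay":0,"az":0,"hand":0.4}])

```text
time_s: 12.52
eef_pos: [365.0, 110.3, 235.3]
ee_rot: [-0.006, 0.708, -0.006, -0.707]
force: [1.4, 0.1, -0.7]
grip_width: 0.699
```

Run:
```python
from h import *
s=viewer.capture("scene");t=viewer.capture("top")
a=cv2.resize(s[165:265,260:340],None,fx=6,fy=6,interpolation=cv2.INTER_CUBIC)
b=cv2.resize(t[150:250,315:368],None,fx=6,fy=6,interpolation=cv2.INTER_CUBIC)
cv2.imwrite("pics/g4.png",np.hstack([a,b]))
```

```text
(no output)
```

View pics/g4.png

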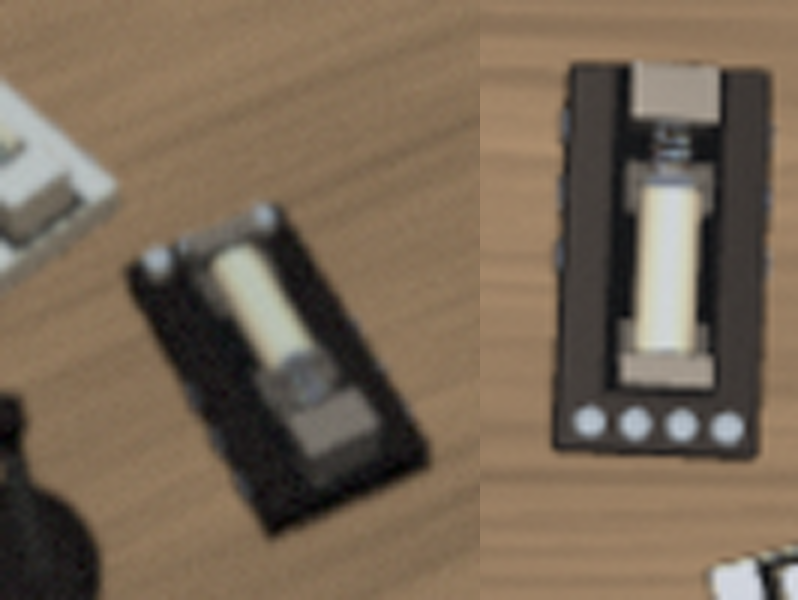

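The stick lies level in the bay, white up to the lip edge at top-crop (665,352), steel end at (668,178). Check the axial position numerically.

Run:
```python
from h import *
t=viewer.capture("top").astype(np.float32)
n=np.array([np.cos(np.radians(YAW)),np.sin(np.radians(YAW)),0]);l=np.array([-n[1],n[0],0])
O2=np.array([542.2,-201.4,0])
a=np.arange(-72,70,2.)
def samp(z,o):
    q=proj("top",O2+[0,0,z]+n*a[:,None]+l*o).astype(np.float32);return cv2.remap(t,q[:,0].reshape(-1,1),q[:,1].reshape(-1,1),cv2.INTER_LINEAR)[:,0].mean(1)
p=np.mean([samp(71,o) for o in(-4,0,4)],0);print([(int(i),int(v)) for i,v in zip(a,p)])
w=np.mean([samp(77,o) for o in(-19,19)],0);print("lip z77",[(int(i),int(v)) for i,v in zip(a,w) if i>36])
```

```text
[(-72, 145), (-70, 129), (-68, 109), (-66, 89), (-64, 71), (-62, 69), (-60, 75), (-58, 90), (-56, 84), (-54, 69), (-52, 101), (-50, 110), (-48, 91), (-46, 97), (-44, 110), (-42, 125), (-40, 128), (-38, 127), (-36, 126), (-34, 150), (-32, 186), (-30, 201), (-28, 209), (-26, 208), (-24, 208), (-22, 209), (-20, 209), (-18, 209), (-16, 209), (-14, 209), (-12, 209), (-10, 209), (-8, 209), (-6, 209), (-4, 209), (-2, 208), (0, 208), (2, 208), (4, 208), (6, 208), (8, 208), (10, 208), (12, 208), (14, 208), (16, 208), (18, 209), (20, 209), (22, 209), (24, 208), (26, 208), (28, 208), (30, 208), (32, 208), (34, 208), (36, 209), (38, 208), (40, 208), (42, 208), (44, 208), (46, 208), (48, 207), (50, 188), (52, 163), (54, 151), (56, 148), (58, 150), (60, 151), (62, 151), (64, 151), (66, 144), (68, 123)]
lip z77 [(38, 76), (40, 89), (42, 96), (44, 97), (46, 97), (48, 97), (50, 97), (52, 99), (54, 114), (56, 135), (58, 146), (60, 151), (62, 151), (64, 151), (66, 147), (68, 124)]
```

```bash
python3 -c "
from rig import finish_job
print(finish_job())"
```

```text
the job is handed in; nothing more can be done
None
```

The battery stick is in the recorder's bay and the job is handed in, at about 13 s of the 45 s allowed. I lifted it from the charger, tilted it 30° with the flat end low and pressed the spring back about 17 mm. I then rolled the nub end down past the lip, let the spring push it back under, released and moved the arm away.

**Last checks:**
- **Position:** the final pictures show the stick level in the bay. Its flat end reads at about recorder x = -38 mm, which is the home position. No black band shows before the lip.
- **Forces:** the highest push I read on the tool was about 12 N, and it was near zero once the fingers opened.
- **Other objects:** the arm never came near the microphone, phone or bottle. I did not measure them again afterwards.

**Disagreements:**
- The two cameras differed by about 5 mm in y. I used a value between them, and the side force during the grip supported it.
- The spring made contact about 3 mm later than predicted, so I shifted the press and roll to match.

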